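Pack the sealed samples into the caddy

ROBOT

A 6-joint arm with a two-finger parallel gripper is mounted at the origin on the work surface. World frame = base frame: x ahead of the robot, y to its left, z up, the work surface at z = 0. Lengths are in m, angles in rad, forces in N, time in s.
With the tool pointing down it reaches from about 0.4 to 0.825 m from the base axis. Payload 7 kg.
Tool frame: the origin (TCP) lies midway between the tips of the shut fingers; the grasp point (between the pads) lies 19 mm behind it; z points along the fingers, y is the line along which they close (so a half turn about z gives the same grasp; the last joint's range is limited). The gripper opens to 85 mm and grips with 20 to 120 N. Pads are 22 mm wide; open, the fingers measure 114 mm over their backs; the gripper's body (76 mm by 85 mm) begins 54 mm behind the grasp point. The pads swing forward as they close: fully open they stand 13 mm farther back than shut.
Start: joints at [0.288, 0.359, 0.012, 0, -1.224, -0.288], TCP at [0.675, -0, 0.231] pointing down, gripper open.
Joint ranges: [-3.07, 3.07], [-1.43, 2.12], [-1.02, 1.25], [-3.03, 1.67], [-3.05, -0], [-3.03, 3.03]. Speed limits (rad/s): [2.39, 2.39, 3.01, 3.14, 3.14, 3.14].

INTERFACE

Orientations are given as a unit quaternion [w, x, y, z].
In Python, from station import arm gives the robot as it stands.
- The arm moves only by the shell command python3 -m inch 'ROWS' [FORCE]. ROWS is JSON, a list of rows, each an object of numbers: "tx", "ty", "tz": the shift along the tool's x, y, z in mm; "spin": the turn about the tool's z in rad; "grip": the closure, from 0 (fully open) to 1 (shut). In form: [{"tx": .., "ty": .., "tz": .., "spin": .., "grip": ..}, ...]. A call has 1 to 5 rows; each row shifts and turns the commanded pose from where the row before left it, along the tool's axes as they then stand; what a row does not reach is not made up. A row lasts 1/12 s, in which the tool goes at most 41.7 mm and 7.16 degrees, less where a joint would pass 70% of its speed; a pose out of reach is approached as far as the arm can. A call with a gripper value outside its range is refused whole. The fingers move at their own pace and stop on an object; FORCE is the grip in N (left out, the last holds). Time passes only in rows, so rows that do not move let the fingers close. It gives the time, the measured TCP pose, the force, the opening and the grip force at its end, in the units of the state.
- arm.read_state(): the state, without advancing time (a new reading comes with each control period).
- arm.snapshot(name): name is "scene" or "side" or "wrist"; returns (picture, depth): 420x560x3 uint8, red, green, blue; 420x560 float32, m along the optical axis (not along the pixel's ray), 0 where there is no reading.
- arm.camera_info(name): a dict with "fx", "fy", "cx", "cy" (pixels), "cam_to_world" (4x4, takes a point from camera to world coordinates); the wrist camera has in their place "mount" (4x4, takes a point from camera to tool coordinates, whose origin is the TCP and whose axes are the flange's). Camera axes: x right, y up, looking along -z (the intrinsics and any distortion apply to the point x, -y, -z); pixel columns grow to the right and rows downward; lengths in m; the calibration is good to about 2 mm. The wrist camera is an equidistant fisheye: a pixel r from the principal point sees the ray r / f radians off the axis. A picture is of the moment at which its call begins: read the wrist's pose just before it. camera_info takes no time and is no camera call.
- arm.sign_off(): hands the job in; it is judged then, once.
The state is a dict: "time": time; "qpos": joint angles; "joint_velocities": joint speeds; "joint_efforts": joint torques, N m; "ee_pos": TCP position; "tool_rot": TCP orientation; "wrist_force": force on the tool from outside, world axes, zero at the start; "torque": the same for the moment, N m; "gripper_width": finger opening in m; "grip_force": force on a finger pad.
Only numpy, scipy, OpenCV 4.12 (cv2) and the standard library are available. Lean on these libraries where they do the work, as an engineer would, in place of code of your own. Each camera call takes 0.05 s, during which the arm holds its last target. There are 200 camera calls.

TASK

Put the three sealed samples - the jar with its lid on, the vial with its cap on and the tube box with its lid on - into the white caddy for the cold room, each standing upright and fully down in the pocket shaped for it. Leave the three open ones (jar, vial and box without lids) standing where they are.

Things in the scene. Friction and masses are not known exactly. Their poses are not given: they have to be found in the camera images.
- caddy: White carrying tray, fixed to the bench, 104 mm (its x) by 296 mm (its y), walls 5 mm thick and 25 mm high, floor 5 mm, a small lip on each end (to 162 mm from the centre, 25 mm high). Three grey inserts lie in it in a row along its y, 94 mm apart, in any order. Origin: centre of the underside on the bench; z up.
- jar_insert: Grey insert fixed in the white caddy: a block 90 x 90 mm, 25 mm high, with one pocket 19 mm deep in its top, the pocket floor 6 mm above the underside. Origin: centre of the underside, 5 mm above the bench (so top 30 mm, pocket floor 11 mm above the bench); z up; sides parallel to the caddy's. Its pocket is the large round one, 72 mm in diameter, for the jar.
- vial_insert: Grey insert fixed in the white caddy: a block 90 x 90 mm, 25 mm high, with one pocket 19 mm deep in its top, the pocket floor 6 mm above the underside. Origin: centre of the underside, 5 mm above the bench (so top 30 mm, pocket floor 11 mm above the bench); z up; sides parallel to the caddy's. Its pocket is the small round one, 46 mm in diameter, for the vial.
- box_insert: Grey insert fixed in the white caddy: a block 90 x 90 mm, 25 mm high, with one pocket 19 mm deep in its top, the pocket floor 6 mm above the underside. Origin: centre of the underside, 5 mm above the bench (so top 30 mm, pocket floor 11 mm above the bench); z up; sides parallel to the caddy's. Its pocket is the rectangular one, 54 mm along the insert's x and 80 mm along its y, for the tube box.
- sealed_jar: Squat white plastic jar closed with a flat white screw lid: a plain cylinder 56 mm in diameter, 64 mm high in all, about 120 g. Stands upright on the bench. Origin: centre of the underside, z up.
- sealed_vial: Slim amber vial closed with a white screw cap: a plain cylinder 28 mm in diameter, 75 mm high in all, about 50 g. Stands upright on the bench. Origin: centre of the underside, z up.
- sealed_box: Small yellow plastic tube box with its yellow lid on and a pale label on top: 38 mm along its x, 64 mm along its y, 45 mm high, about 80 g. Stands upright on the bench. Origin: centre of the underside, z up.
- open_jar: Look-alike that stays: white jar without lid, open and empty, 56 mm in diameter, 50 mm high. Stands upright on the bench. Origin: centre of the underside, z up.
- open_vial: Look-alike that stays: amber vial without cap, open and empty, 28 mm in diameter, 62 mm high. Stands upright on the bench. Origin: centre of the underside, z up.
- open_box: Look-alike that stays: yellow tube box without lid, its inner partitions showing, 38 mm along its x, 64 mm along its y, 36 mm high. Stands upright on the bench. Origin: centre of the underside, z up.
There are look-alikes about, which are no part of the job. What is shaped like the sealed_jar but green or pink is not meant.

How it is judged:
At the end, for the whole second after the job is handed in: Sealed jar, vial and box rest in their own insert's pocket: within 14 mm of its centre, underside 2 to 11 mm above the insert's underside (6 = on the pocket floor), tilt under 0.12 rad; the open jar, vial and box stand upright within 25 mm of where they were (horizontal distance between sealed_jar and jar_insert below 0.014 m and z of sealed_jar in the frame of jar_insert between 0.002 and 0.011 m and angle between each of sealed_jar, sealed_vial, sealed_box's own z axis and vertical below 0.12 rad and linear speed of each of sealed_jar, sealed_vial, sealed_box, open_jar, open_vial, open_box below 0.02 m/s and angular speed of each of sealed_jar, sealed_vial, sealed_box below 0.2 rad/s and horizontal distance between sealed_vial and vial_insert below 0.014 m and z of sealed_vial in the frame of vial_insert between 0.002 and 0.011 m and horizontal distance between sealed_box and box_insert below 0.014 m and z of sealed_box in the frame of box_insert between 0.002 and 0.011 m and distance of each of open_jar, open_vial, open_box from where it was at the start of the episode below 0.025 m and angle between each of open_jar, open_vial, open_box's own z axis and vertical below 0.15 rad); the robot touches nothing.
It fails at once if the open jar is moved by more than 40 mm (distance of open_jar from where it was at the start of the episode above 0.04 m).
It fails at once if the open vial is moved by more than 40 mm (distance of open_vial from where it was at the start of the episode above 0.04 m).
It fails at once if the open box is moved by more than 40 mm (distance of open_box from where it was at the start of the episode above 0.04 m).
It also fails if it takes over 96 s, if anything falls off the work surface, if the arm or the gripper's body presses on something with over 40 N, if the wrist force passes 120 N, or if a joint passes its speed limit or range.

## Working session

There is one attempt and no reset: what is moved stays moved. The work goes in short steps, Python scripts to look and compute and a shell command to move; the robot and the scene stay as the last step left them, time stands still between calls to the robot, and variables do not carry over. Pictures are saved under pics/ and viewed, at most 14 in all, crops included, and the job is handed in when it is done.

```bash
mkdir -p pics; cat > h.py <<'E'
import numpy as np, cv2
from station import arm
def cloud(name):
    im,d=arm.snapshot(name); c=arm.camera_info(name)
    v,u=np.mgrid[0:420,0:560]
    P=np.stack([(u-c['cx'])/c['fx']*d,-(v-c['cy'])/c['fy']*d,-d,np.ones_like(d)],-1)@np.array(c['cam_to_world']).T
    return im,d,P[...,:3]
E
python3 - <<'E'
from h import *
for n in('scene','side'):
    im,d,P=cloud(n); np.savez('pics/'+n,im=im,d=d,P=P)
    cv2.imwrite(f'pics/{n}0.png',im[...,::-1])
    c=arm.camera_info(n); print({k:np.round(v,3).tolist() if not isinstance(v,str) else v for k,v in c.items()}, (d>0).mean())
s=arm.read_state();print(s['ee_pos'],s['tool_rot'],s['time'])
E
```

```text
{'fx': 455.258, 'fy': 455.258, 'cx': 280.078, 'cy': 211.467, 'cam_to_world': [[0.52, -0.507, 0.688, 1.303], [0.854, 0.286, -0.434, -0.485], [0.023, 0.813, 0.582, 0.729], [0.0, 0.0, 0.0, 1.0]]} 0.9953146258503401
{'fx': 407.571, 'fy': 407.571, 'cx': 273.687, 'cy': 206.669, 'cam_to_world': [[0.752, 0.496, -0.434, 0.094], [-0.659, 0.571, -0.489, -0.479], [0.005, 0.654, 0.756, 0.801], [0.0, 0.0, 0.0, 1.0]]} 0.9962542517006803
[ 6.74561627e-01 -2.48118940e-06  2.30465125e-01] [-5.73694823e-04 -7.07081570e-01  7.07131600e-01  4.73444044e-04] 0.1
```

View pics/scene0.png

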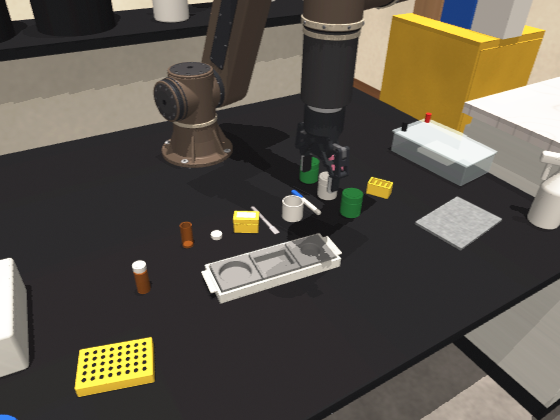

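View pics/side0.png

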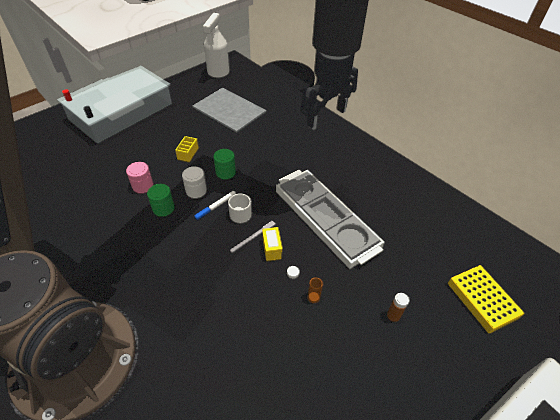

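The scene view shows the sealed jar at (328,186), sealed box at (246,222), sealed vial at (141,277) and caddy at (272,265). The side view shows the same items at (195,182), (272,243), (399,305) and (330,217). The open ones in the side view are the jar (240,207), vial (315,290) and box (187,148).

```bash
python3 - <<'E'
from h import *
D={n:np.load(f'pics/{n}.npz') for n in('scene','side')}
def rep(lbl,n,px,r,zlo,zhi):
    P=D[n]['P']; u,v=px; Q=P[max(0,v-r):v+r,max(0,u-r):u+r].reshape(-1,3)
    Q=Q[(Q[:,2]>zlo)&(Q[:,2]<zhi)]
    if len(Q)<8: print(lbl,n,'few');return
    xy=(Q[:,:2]*1000).astype(np.float32)
    (c,rad)=cv2.minEnclosingCircle(xy); R=cv2.minAreaRect(xy)
    print(lbl,n,len(Q),'med z %.3f'%np.median(Q[:,2]),'circ',np.round(c,1),round(rad,1),'rect',np.round(R[0],1),np.round(R[1],1),round(R[2],1))
rep('sjar','side',(195,182),18,.055,.072);rep('sjar','scene',(328,186),14,.055,.072)
rep('svial','side',(399,305),18,.066,.083);rep('svial','scene',(141,277),18,.066,.083)
rep('sbox','side',(272,243),20,.038,.052);rep('sbox','scene',(246,222),17,.038,.052)
rep('ojar','side',(240,207),16,.042,.056);rep('ojar','scene',(292,208),14,.042,.056)
rep('ovial','side',(315,290),16,.052,.07);rep('ovial','scene',(186,235),16,.052,.07)
rep('obox','side',(187,148),16,.028,.042);rep('obox','scene',(380,187),15,.028,.042)
rep('g1','side',(160,200),16,.04,.08);rep('g2','side',(225,164),16,.04,.08);rep('pink','side',(140,177),16,.04,.08)
rep('caddy','side',(330,217),62,.018,.04);rep('caddy','scene',(272,265),75,.018,.04)
# caddy height map
H=np.zeros((400,400,3),np.uint8); 
Q=np.concatenate([D[n]['P'].reshape(-1,3) for n in D])
k=(Q[:,2]>.0)&(Q[:,2]<.036)&(abs(Q[:,0]-.75)<.2)&(abs(Q[:,1]+.1)<.3)
Q=Q[k]; print(len(Q))
# bench bias
for n in D:
    P=D[n]['P'].reshape(-1,3);k=(abs(P[:,2])<.012)&(abs(P[:,0]-.65)<.2)&(abs(P[:,1])<.3);print(n,np.median(P[k,2]))
# top-down map side and scene (2mm/px): rows x downwards from 1.0..., cols y
out=[]
for n in D:
    M=np.zeros((300,400,3),np.uint8);P=D[n]['P'].reshape(-1,3);I=D[n]['im'].reshape(-1,3)
    r=((.95-P[:,0])/.002).astype(int);c=((.4-P[:,1])/.002).astype(int);o=np.argsort(P[:,2])
    k=(r>=0)&(r<300)&(c>=0)&(c<400)&(P[:,2]<.1);o=o[k[o]];M[r[o],c[o]]=I[o][:,::-1];out.append(cv2.dilate(M,np.ones((2,2))))
cv2.imwrite('pics/top.png',np.hstack(out))
E
```

```text
sjar side 302 med z 0.064 circ [434.6 220.1] 30.4 rect [433.9 218.7] [55.2 56.3] 19.9
sjar scene 92 med z 0.065 circ [434.1 209.7] 27.2 rect [430.9 206.9] [25.2 53.1] 49.8
svial side 164 med z 0.074 circ [ 544.2 -355.1] 14.2 rect [ 543.9 -355.3] [26.  26.8] 38.8
svial scene 137 med z 0.075 circ [ 549.  -353.4] 15.5 rect [ 548.6 -355.3] [27.2 27.5] 89.1
sbox side 391 med z 0.044 circ [461.4 -58.4] 35.8 rect [461.8 -58.2] [66.3 38.2] 57.1
sbox scene 275 med z 0.046 circ [466.1 -58. ] 36.0 rect [465.5 -58.3] [65.1 42. ] 60.1
ojar side 137 med z 0.047 circ [472.5  75.9] 30.4 rect [472.8  76. ] [56.3 54.9] 28.9
ojar scene 143 med z 0.048 circ [477.6  76.9] 30.8 rect [476.4  76.9] [55.7 57.6] 36.2
ovial side 88 med z 0.059 circ [ 448.  -214.3] 15.2 rect [ 447.1 -213.4] [27.2 27.9] 75.9
ovial scene 91 med z 0.059 circ [ 451.6 -213.7] 16.0 rect [ 450.4 -214.3] [26.8 29.7] 66.1
obox side 170 med z 0.033 circ [499.1 361.7] 38.2 rect [500.  359.6] [70.3 40.2] 32.3
obox scene 169 med z 0.034 circ [506.  358.3] 37.4 rect [503.9 360.2] [65.5 46. ] 30.7
g1 side 433 med z 0.063 circ [334.4 222.1] 29.1 rect [334.9 221.6] [56.1 54.3] 52.5
g2 side 348 med z 0.063 circ [535.9 224.6] 29.5 rect [535.4 223.1] [55.5 55.2] 43.2
pink side 448 med z 0.063 circ [335.6 291.3] 66.9 rect [327.1 293.1] [133.2  54.1] 78.2
caddy side 3185 med z 0.027 circ [605.  -72.4] 171.7 rect [629.2 -75.6] [292.7 266.5] 43.8
caddy scene 3970 med z 0.029 circ [557.   -4.7] 252.7 rect [580.2  -1.8] [256.6 489.4] 7.0
39427
scene 0.0008214467373569567
side -0.0008320507698512669
```

View pics/top.png

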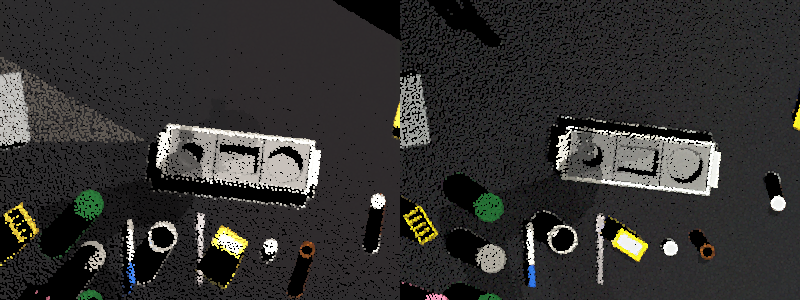

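The top maps show the large round pocket at the caddy's -y end, the rectangular one in the middle and the small round one at the +y end. Next I fit the caddy and cross-check the colours.

```bash
python3 - <<'E'
from h import *
for n in('scene','side'):
    d=np.load(f'pics/{n}.npz');P=d['P'].reshape(-1,3)
    P=P[(P[:,0]>.53)&(P[:,0]<.73)&(P[:,1]>-.3)&(P[:,1]<.16)]
    T=P[(P[:,2]>.017)&(P[:,2]<.04)]
    M=np.zeros((200,460),np.uint8);r=((T[:,0]-.53)*1000).astype(int);c=((T[:,1]+.3)*1000).astype(int);M[r,c]=255
    M=cv2.morphologyEx(M,cv2.MORPH_CLOSE,np.ones((7,7)))
    k,L,S,C=cv2.connectedComponentsWithStats(M);b=1+S[1:,4].argmax()
    R=cv2.minAreaRect(np.argwhere(L==b).astype(np.float32));print(n,np.array(R[0])+[530,-300],R[1],R[2],S[b])
E
```

```text
scene [632.86009216 -75.68940735] (325.6365661621094, 109.12972259521484) 83.2901611328125 [   60    32   328   140 21452]
side [629.81096649 -75.20123291] (326.65643310546875, 108.11245727539062) 83.6598129272461 [   60    31   328   136 22178]
```

```bash
python3 -m inch '[{"tx":-22,"ty":24},{"tx":-22,"ty":24},{"tx":-22,"ty":24},{"tx":-22,"ty":24},{"tx":-22,"ty":24}]' 40
python3 -m inch '[{"tx":-22,"ty":24},{"tx":-22,"ty":24},{"tx":-22,"ty":24},{"tx":-22,"ty":24},{"tx":-22,"ty":24}]'
python3 -m inch '[{"spin":0.11},{"spin":0.11},{"spin":0.11},{"spin":0.11},{"spin":0.11}]'
python3 -m inch '[{"spin":0.11},{"spin":0.11},{},{}]'
cat >> h.py <<'E'
from scipy.spatial.transform import Rotation as Ro
def go(x,y,z,line=None):
    "remaining tool-frame shift to world target (mm); line = wanted closing-line angle, deg"
    s=arm.read_state();q=np.array(s['tool_rot']);R=Ro.from_quat(q[[1,2,3,0]]).as_matrix()
    t=R.T@(np.array([x,y,z])-np.array(s['ee_pos'])*1000)
    a=np.degrees(np.arctan2(R[1,1],R[0,1]))
    print('t=%.2f'%s['time'],'pos',np.round(np.array(s['ee_pos'])*1000,1),'shift',np.round(t,1),'line %.1f'%a,'w %.1f'%(s['gripper_width']*1000),'F',np.round(s['wrist_force'],1),'grip',np.round(s['grip_force'],1),'q6 %.2f'%s['qpos'][5],
     '' if line is None else 'spin %.3f'%np.radians(-((line-a+90)%180-90)))
def wrist(name):
    s=arm.read_state();im,d=arm.snapshot('wrist');cv2.imwrite('pics/'+name,im[...,::-1]);c=arm.camera_info('wrist')
    v,u=np.mgrid[0:420,0:560];X=(u-c['cx'])/c['fx'];Y=(v-c['cy'])/c['fy'];th=np.hypot(X,Y);k=np.tan(np.minimum(th,1.4))/np.maximum(th,1e-9)
    P=np.stack([X*k*d,-Y*k*d,-d,np.ones_like(d)],-1)@np.array(c['mount']).T
    q=np.array(s['tool_rot']);W=P[...,:3]@Ro.from_quat(q[[1,2,3,0]]).as_matrix().T+np.array(s['ee_pos'])
    return im,d,W
E
python3 - <<'E'
from h import *
go(436,219.5,30)
im,d,W=wrist('w1.png')
k=(d>0)&(W[...,2]>.055)&(W[...,2]<.072)
M=cv2.morphologyEx(k.astype(np.uint8),cv2.MORPH_OPEN,np.ones((3,3)))
n,L,S,C=cv2.connectedComponentsWithStats(M)
for i in range(1,n):
    if S[i,4]>60:
        Q=(W[L==i][:,:2]*1000).astype(np.float32);print(C[i].round(),S[i,4],np.round(cv2.minEnclosingCircle(Q)[0],1),round(cv2.minEnclosingCircle(Q)[1],1),im[L==i].mean(0).round(), np.median(W[L==i][:,2]).round(4))
E
```

```text
t=0.10 pos [674.6  -0.  230.5] shift [-219.5  238.3  200.8] line 180.0 w 85.5 F [-0.4 -0.6  0. ] grip 0.0 q6 -0.29 
[482.   9.] 214 [ 448.4 -213.6] 14.6 [108.  58.  25.] 0.0611
[509. 329.] 197 [329.3 212.5] 24.9 [ 39. 135.  58.] 0.0641
[366. 351.] 69 [559.5 213.1] 13.6 [25. 81. 36.] 0.0599invalid input at $[0]: expected keys tx, ty, tz, spin, grip
invalid input at $[0]: expected keys tx, ty, tz, spin, grip
invalid input at $[0]: expected keys tx, ty, tz, spin, grip
invalid input at $[0]: expected keys tx, ty, tz, spin, grip
```

View pics/w1.png

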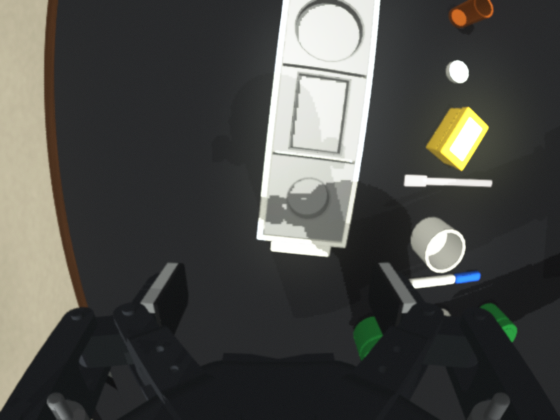

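The wrist view from the start pose shows the caddy at top centre: jar pocket (330,30), box pocket (322,112), vial pocket (308,197), box (457,138), open jar (437,245). The moves were refused because every row needs all keys, so I send them again complete.

```bash
python3 -m inch '[{"tx":-22,"ty":24,"tz":0,"spin":0,"grip":0},{"tx":-22,"ty":24,"tz":0,"spin":0,"grip":0},{"tx":-22,"ty":24,"tz":0,"spin":0,"grip":0},{"tx":-22,"ty":24,"tz":0,"spin":0,"grip":0},{"tx":-22,"ty":24,"tz":0,"spin":0,"grip":0}]' 40
python3 -m inch '[{"tx":-22,"ty":24,"tz":0,"spin":0,"grip":0},{"tx":-22,"ty":24,"tz":0,"spin":0,"grip":0},{"tx":-22,"ty":24,"tz":0,"spin":0,"grip":0},{"tx":-22,"ty":24,"tz":0,"spin":0,"grip":0},{"tx":-22,"ty":24,"tz":0,"spin":0,"grip":0}]'
python3 -m inch '[{"tx":0,"ty":0,"tz":0,"spin":0.11,"grip":0},{"tx":0,"ty":0,"tz":0,"spin":0.11,"grip":0},{"tx":0,"ty":0,"tz":0,"spin":0.11,"grip":0},{"tx":0,"ty":0,"tz":0,"spin":0.11,"grip":0},{"tx":0,"ty":0,"tz":0,"spin":0.11,"grip":0}]'
python3 -m inch '[{"tx":0,"ty":0,"tz":0,"spin":0.11,"grip":0},{"tx":0,"ty":0,"tz":0,"spin":0.11,"grip":0},{"tx":0,"ty":0,"tz":0,"spin":0,"grip":0},{"tx":0,"ty":0,"tz":0,"spin":0,"grip":0}]'
cat > look.py <<'E'
from h import *
import sys
def blobs(im,d,W,lo,hi,mn=60):
    k=(d>0)&(W[...,2]>lo)&(W[...,2]<hi)
    n,L,S,C=cv2.connectedComponentsWithStats(cv2.morphologyEx(k.astype(np.uint8),cv2.MORPH_OPEN,np.ones((3,3))))
    for i in range(1,n):
        if S[i,4]>mn:
            Q=(W[L==i][:,:2]*1000).astype(np.float32);c,r=cv2.minEnclosingCircle(Q);R=cv2.minAreaRect(Q)
            print(C[i].round(),S[i,4],'circ',np.round(c,1),round(r,1),'rect',np.round(R[0],1),np.round(R[1],1),round(R[2],1),im[L==i].mean(0).round(),'z %.4f'%np.median(W[L==i][:,2]))
E
python3 - <<'E'
from look import *
go(436,219.5,30)
blobs(*wrist('w2.png'),.055,.072)
E
```

```text
time: 0.57
ee_pos: [0.5536, 0.1106, 0.2309]
tool_rot: [-0.0, -0.707, 0.707, 0.0]
wrist_force: [0.3, 0.6, 0.3]
gripper_width: 0.0853
grip_force: 0.0
time: 0.98
ee_pos: [0.4336, 0.2206, 0.2313]
tool_rot: [0.0, -0.707, 0.707, 0.0]
wrist_force: [0.3, 1.2, 0.3]
gripper_width: 0.0852
grip_force: 0.0
time: 1.4
ee_pos: [0.4347, 0.2201, 0.2312]
tool_rot: [-0.0, -0.486, 0.874, 0.0]
wrist_force: [-0.1, -0.4, 0.2]
gripper_width: 0.0852
grip_force: 0.0
time: 1.73
ee_pos: [0.4349, 0.2199, 0.2312]
tool_rot: [-0.0, -0.391, 0.92, -0.0]
wrist_force: [0.2, 0.7, 0.4]
gripper_width: 0.0853
grip_force: 0.0
t=1.73 pos [434.9 219.9 231.2] shift [ -0.6  -1.1 201.2] line 136.1 w 85.3 F [0.2 0.7 0.4] grip 0.0 q6 -1.64 
[353. 123.] 2515 circ [336.  222.7] 28.1 rect [335.8 222.6] [53.8 55.3] 48.3 [ 60. 174.  83.] z 0.0649
[278. 189.] 2400 circ [434.9 219.2] 28.0 rect [434.3 219.6] [54.1 53.4] 45.4 [231. 231. 225.] z 0.0649
[416. 199.] 1969 circ [335.4 328.8] 28.4 rect [336.  328.2] [54.7 54.5] 55.1 [234. 166. 190.] z 0.0647
[213. 256.] 1980 circ [536.8 224.1] 28.2 rect [536.  223.8] [54.6 54.7] 46.0 [ 95. 235. 129.] z 0.0650
[502. 317.] 81 circ [328.8 573.2] 9.5 rect [328.9 570.8] [18.7  7.7] 3.3 [ 93. 101. 100.] z 0.0619
[429. 383.] 285 circ [475.6 586.9] 35.6 rect [475.7 585.4] [71.3  7.8] 6.0 [149. 159. 151.] z 0.0621
```

View pics/w2.png

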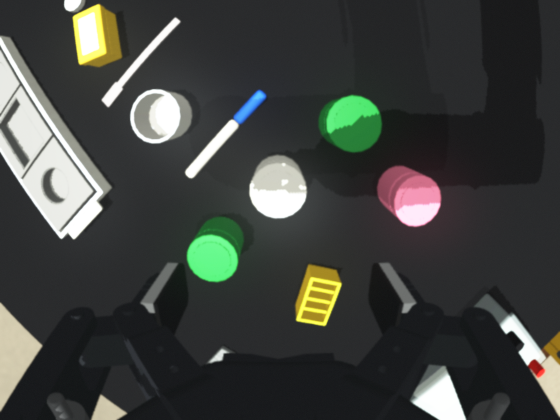

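The wrist view puts the sealed white jar at (278,189), with green neighbours at (353,123) and (213,256). The jar's measured centre is (434.9, 219.3), directly below the tool, so I go down and grip.

```bash
python3 -m inch '[{"tx":0,"ty":0,"tz":33,"spin":0,"grip":0},{"tx":0,"ty":0,"tz":33,"spin":0,"grip":0},{"tx":0,"ty":0,"tz":33,"spin":0,"grip":0},{"tx":0,"ty":0,"tz":33,"spin":0,"grip":0},{"tx":0,"ty":0,"tz":30,"spin":0,"grip":0}]' 40 >/dev/null
python3 -m inch '[{"tx":0,"ty":0,"tz":24,"spin":0,"grip":0},{"tx":0,"ty":0,"tz":20,"spin":0,"grip":0},{"tx":0,"ty":0,"tz":0,"spin":0,"grip":0},{"tx":0,"ty":0,"tz":0,"spin":0,"grip":0.3},{"tx":0,"ty":0,"tz":0,"spin":0,"grip":1}]'
python3 -m inch '[{"tx":0,"ty":0,"tz":0,"spin":0,"grip":1},{"tx":0,"ty":0,"tz":0,"spin":0,"grip":1},{"tx":0,"ty":0,"tz":0,"spin":0,"grip":1},{"tx":0,"ty":0,"tz":0,"spin":0,"grip":1},{"tx":0,"ty":0,"tz":0,"spin":0,"grip":1}]'
```

```text
time: 2.62
ee_pos: [0.4356, 0.2205, 0.0263]
tool_rot: [0.0, -0.391, 0.921, 0.0]
wrist_force: [0.2, -0.3, 0.3]
gripper_width: 0.0635
grip_force: 0.0
time: 3.03
ee_pos: [0.4358, 0.2209, 0.0269]
tool_rot: [0.001, -0.39, 0.921, 0.001]
wrist_force: [-1.3, -0.7, 7.6]
gripper_width: 0.0551
grip_force: 42.7
```

```bash
python3 -m inch '[{"tx":0,"ty":0,"tz":-25,"spin":0,"grip":1},{"tx":0,"ty":0,"tz":-30,"spin":0,"grip":1},{"tx":0,"ty":0,"tz":-30,"spin":0,"grip":1},{"tx":0,"ty":0,"tz":-30,"spin":0,"grip":1},{"tx":0,"ty":0,"tz":-25,"spin":0,"grip":1}]' >/dev/null
python3 -m inch '[{"tx":0,"ty":0,"tz":-20,"spin":-0.11,"grip":1},{"tx":0,"ty":0,"tz":0,"spin":-0.11,"grip":1},{"tx":0,"ty":0,"tz":0,"spin":-0.11,"grip":1},{"tx":0,"ty":0,"tz":0,"spin":-0.11,"grip":1},{"tx":0,"ty":0,"tz":0,"spin":-0.11,"grip":1}]' >/dev/null
python3 -m inch '[{"tx":0,"ty":0,"tz":0,"spin":-0.1,"grip":1},{"tx":0,"ty":0,"tz":0,"spin":0,"grip":1}]' 
python3 -c "
from h import *
go(620.9,-168.9,150,173.5)"
```

```text
time: 4.03
ee_pos: [0.4348, 0.2199, 0.1859]
tool_rot: [0.0, -0.665, 0.747, 0.0]
wrist_force: [-0.5, 0.2, -1.8]
gripper_width: 0.0548
grip_force: 43.0
t=4.03 pos [434.8 219.9 185.9] shift [ 364.8 -229.7   35.6] line 173.4 w 54.8 F [-0.5  0.2 -1.8] grip 43.0 q6 -0.99 spin -0.002
```

```bash
python3 -m inch '[{"tx":20,"ty":-12,"tz":0,"spin":0,"grip":1},{"tx":27,"ty":-17,"tz":0,"spin":0,"grip":1},{"tx":27,"ty":-17,"tz":0,"spin":0,"grip":1},{"tx":27,"ty":-17,"tz":0,"spin":0,"grip":1},{"tx":27,"ty":-17,"tz":0,"spin":0,"grip":1}]' >/dev/null
python3 -m inch '[{"tx":27,"ty":-17,"tz":0,"spin":0,"grip":1},{"tx":27,"ty":-17,"tz":0,"spin":0,"grip":1},{"tx":27,"ty":-17,"tz":0,"spin":0,"grip":1},{"tx":27,"ty":-17,"tz":0,"spin":0,"grip":1},{"tx":27,"ty":-17,"tz":0,"spin":0,"grip":1}]' >/dev/null
python3 -m inch '[{"tx":27,"ty":-17,"tz":0,"spin":0,"grip":1},{"tx":27,"ty":-17,"tz":0,"spin":0,"grip":1},{"tx":27,"ty":-17,"tz":0,"spin":0,"grip":1},{"tx":20,"ty":-13,"tz":0,"spin":0,"grip":1},{"tx":0,"ty":0,"tz":0,"spin":0,"grip":1}]'
python3 - <<'E'
from h import *
go(620.9,-168.9,60,173.5)
im,d,W=wrist('w3.png')
k=(d>0)&(W[...,2]>.017)&(W[...,2]<.04)&(W[...,0]>.53)&(W[...,0]<.73)&(W[...,1]>-.3)&(W[...,1]<.16)
R=cv2.minAreaRect((W[k][:,:2]*1000).astype(np.float32));print(R)
E
```

```text
time: 5.28
ee_pos: [0.6198, -0.1725, 0.1848]
tool_rot: [-0.0, -0.661, 0.75, -0.0]
wrist_force: [0.9, 0.1, -1.8]
gripper_width: 0.0552
grip_force: 43.1
t=5.28 pos [ 619.8 -172.5  184.8] shift [ -3.8  -0.6 124.8] line 172.7 w 55.2 F [ 0.9  0.1 -1.8] grip 43.1 q6 -0.16 spin -0.013
((627.3455200195312, -103.27032470703125), (269.1139221191406, 104.62240600585938), 83.38322448730469)
```

View pics/w3.png

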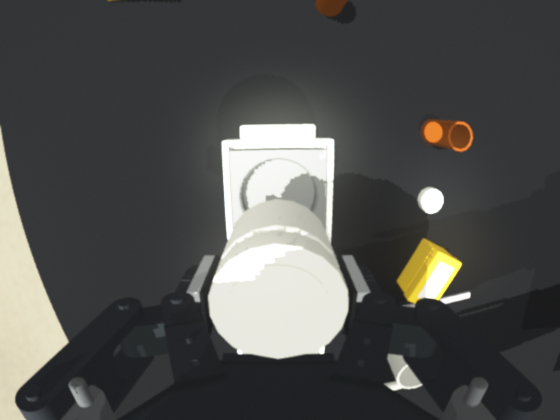

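The wrist view shows the held jar at (280,280) above the jar pocket (278,190), and the fit of the caddy's end confirms its pose to about 1 mm. I lower and release.

```bash
python3 -m inch '[{"tx":-3.5,"ty":-0.5,"tz":20,"spin":-0.01,"grip":1},{"tx":0,"ty":0,"tz":30,"spin":0,"grip":1},{"tx":0,"ty":0,"tz":30,"spin":0,"grip":1},{"tx":0,"ty":0,"tz":28,"spin":0,"grip":1},{"tx":0,"ty":0,"tz":15,"spin":0,"grip":1}]'
python3 -m inch '[{"tx":0,"ty":0,"tz":12,"spin":0,"grip":1},{"tx":0,"ty":0,"tz":9,"spin":0,"grip":1},{"tx":0,"ty":0,"tz":0,"spin":0,"grip":1},{"tx":0,"ty":0,"tz":0,"spin":0,"grip":1}]'
python3 -c "
from h import *
go(620.4,-169.2,38,173.5)"
```

```text
time: 5.75
ee_pos: [0.6174, -0.1644, 0.0593]
tool_rot: [-0.001, -0.666, 0.746, 0.002]
wrist_force: [-0.4, -0.7, -2.3]
gripper_width: 0.0554
grip_force: 43.1
time: 6.08
ee_pos: [0.62, -0.1652, 0.0418]
tool_rot: [0.0, -0.667, 0.745, -0.0]
wrist_force: [0.3, 0.6, -1.2]
gripper_width: 0.055
grip_force: 43.1
t=6.08 pos [ 620.  -165.2   41.8] shift [ 3.9 -0.8  3.8] line 173.7 w 55.0 F [ 0.3  0.6 -1.2] grip 43.1 q6 -0.15 spin 0.003
```

```bash
python3 -m inch '[{"tx":4,"ty":-0.5,"tz":3,"spin":0,"grip":1},{"tx":0,"ty":0,"tz":0,"spin":0,"grip":1},{"tx":0,"ty":0,"tz":0,"spin":0,"grip":0.3},{"tx":0,"ty":0,"tz":0,"spin":0,"grip":0},{"tx":0,"ty":0,"tz":0,"spin":0,"grip":0}]'
python3 -m inch '[{"tx":0,"ty":0,"tz":0,"spin":0,"grip":0},{"tx":0,"ty":0,"tz":-10,"spin":0,"grip":0},{"tx":0,"ty":0,"tz":-30,"spin":0,"grip":0},{"tx":0,"ty":0,"tz":-40,"spin":0,"grip":0},{"tx":0,"ty":0,"tz":-40,"spin":0,"grip":0}]'
python3 -m inch '[{"tx":0,"ty":0,"tz":-40,"spin":0,"grip":0},{"tx":0,"ty":0,"tz":-30,"spin":0,"grip":0},{"tx":0,"ty":0,"tz":0,"spin":0,"grip":0}]'
python3 -c "
from look import *
go(546.3,-355,230,173.5)
blobs(*wrist('w4.png'),.064,.082)"
```

```text
time: 6.5
ee_pos: [0.6201, -0.1696, 0.039]
tool_rot: [0.0, -0.667, 0.745, -0.0]
wrist_force: [-0.2, -0.0, 0.3]
gripper_width: 0.0812
grip_force: 0.0
time: 6.92
ee_pos: [0.6189, -0.1695, 0.1597]
tool_rot: [-0.001, -0.667, 0.745, 0.001]
wrist_force: [1.3, 0.7, -0.4]
gripper_width: 0.0851
grip_force: 0.0
time: 7.17
ee_pos: [0.6229, -0.1702, 0.2377]
tool_rot: [0.004, -0.668, 0.745, -0.005]
wrist_force: [2.0, -0.9, 0.8]
gripper_width: 0.0851
grip_force: 0.0
t=7.17 pos [ 622.9 -170.2  237.7] shift [192.   56.2   7.2] line 173.8 w 85.1 F [ 2.  -0.9  0.8] grip 0.0 q6 -0.15 spin 0.004
[339.   5.] 292 circ [ 546.1 -352.7] 13.0 rect [ 546.8 -347.5] [11.6 26.1] 82.2 [228. 227. 223.] z 0.0754
[283. 189.] 2508 circ [ 619.9 -171. ] 27.9 rect [ 619.7 -171.1] [54.5 54.4] 75.2 [247. 247. 244.] z 0.0759
```

View pics/w4.png

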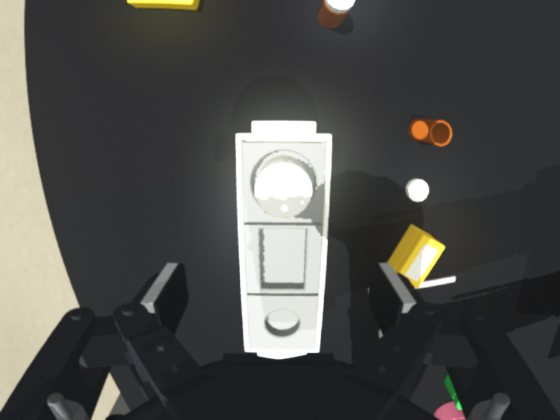

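The jar stands in its pocket at (283,189), top at z 76 mm as expected. The vial cap is visible at (339,5), so I go to it.

```bash
python3 -m inch '[{"tx":32,"ty":9,"tz":0,"spin":0,"grip":0},{"tx":32,"ty":9,"tz":0,"spin":0,"grip":0},{"tx":32,"ty":9,"tz":0,"spin":0,"grip":0},{"tx":32,"ty":9,"tz":0,"spin":0,"grip":0},{"tx":32,"ty":10,"tz":0,"spin":0,"grip":0}]' >/dev/null
python3 -m inch '[{"tx":32,"ty":10,"tz":0,"spin":0,"grip":0},{"tx":0,"ty":0,"tz":0,"spin":0,"grip":0},{"tx":0,"ty":0,"tz":0,"spin":0,"grip":0}]' >/dev/null
python3 -c "
from look import *
go(546.3,-355,37,173.5)
blobs(*wrist('w5.png'),.064,.082)"
```

```text
t=7.88 pos [ 541.6 -355.6  227.7] shift [ -1.   -4.9 190.7] line 173.5 w 85.6 F [ 0.3  0.1 -0.1] grip 0.0 q6 0.17 spin 0.000
[18. 18.] 386 circ [ 826.3 -610. ] 31.6 rect [ 823.9 -604.3] [63.3 13.3] 23.0 [170. 172. 160.] z 0.0727
[273. 192.] 700 circ [ 545.6 -356.2] 14.0 rect [ 545.7 -356.3] [27.3 26.4] 82.8 [248. 247. 244.] z 0.0758
[229. 343.] 1002 circ [ 619.6 -173.4] 27.8 rect [ 621.3 -181.1] [55.1 38.2] 11.5 [246. 246. 243.] z 0.0753
[554. 363.] 184 circ [71.8 10.2] 33.4 rect [69.5 10.1] [10.4 66.8] 1.5 [65. 56. 48.] z 0.0712
```

```bash
python3 -m inch '[{"tx":0,"ty":-4,"tz":15,"spin":0,"grip":0},{"tx":0,"ty":0,"tz":35,"spin":0,"grip":0},{"tx":0,"ty":0,"tz":35,"spin":0,"grip":0},{"tx":0,"ty":0,"tz":35,"spin":0,"grip":0},{"tx":0,"ty":0,"tz":35,"spin":0,"grip":0}]' 30 >/dev/null
python3 -m inch '[{"tx":0,"ty":0,"tz":25,"spin":0,"grip":0},{"tx":0,"ty":0,"tz":18,"spin":0,"grip":0},{"tx":0,"ty":0,"tz":0,"spin":0,"grip":0},{"tx":0,"ty":0,"tz":0,"spin":0,"grip":0.3},{"tx":0,"ty":0,"tz":0,"spin":0,"grip":0.5}]'
python3 -m inch '[{"tx":0,"ty":0,"tz":0,"spin":0,"grip":1},{"tx":0,"ty":0,"tz":0,"spin":0,"grip":1},{"tx":0,"ty":0,"tz":0,"spin":0,"grip":1},{"tx":0,"ty":0,"tz":0,"spin":0,"grip":1},{"tx":0,"ty":0,"tz":0,"spin":0,"grip":1}]'
python3 -m inch '[{"tx":0,"ty":0,"tz":0,"spin":0,"grip":1},{"tx":0,"ty":0,"tz":0,"spin":0,"grip":1}]'
```

```text
time: 8.77
ee_pos: [0.5482, -0.3543, 0.0316]
tool_rot: [0.0, -0.668, 0.744, -0.001]
wrist_force: [-0.2, 0.2, 0.1]
gripper_width: 0.0638
grip_force: 0.0
time: 9.18
ee_pos: [0.5477, -0.3548, 0.0317]
tool_rot: [0.0, -0.667, 0.745, -0.001]
wrist_force: [0.0, 2.2, 6.3]
gripper_width: 0.0274
grip_force: 32.2
time: 9.35
ee_pos: [0.5477, -0.3548, 0.0317]
tool_rot: [0.0, -0.667, 0.745, -0.001]
wrist_force: [0.1, 3.4, 6.9]
gripper_width: 0.0271
grip_force: 32.2
```

```bash
python3 -m inch '[{"tx":0,"ty":0,"tz":-25,"spin":0,"grip":1},{"tx":0,"ty":0,"tz":-35,"spin":0,"grip":1},{"tx":0,"ty":0,"tz":-35,"spin":0,"grip":1},{"tx":0,"ty":0,"tz":-35,"spin":0,"grip":1},{"tx":0,"ty":0,"tz":-25,"spin":0,"grip":1}]' >/dev/null
python3 -m inch '[{"tx":-20,"ty":-3,"tz":0,"spin":0,"grip":1},{"tx":-32,"ty":-4,"tz":0,"spin":0,"grip":1},{"tx":-32,"ty":-4,"tz":0,"spin":0,"grip":1},{"tx":-32,"ty":-4,"tz":0,"spin":0,"grip":1},{"tx":-32,"ty":-4,"tz":0,"spin":0,"grip":1}]'
python3 -m inch '[{"tx":-32,"ty":-4,"tz":0,"spin":0,"grip":1},{"tx":-32,"ty":-4,"tz":0,"spin":0,"grip":1},{"tx":-32,"ty":-4,"tz":0,"spin":0,"grip":1},{"tx":-32,"ty":-4,"tz":0,"spin":0,"grip":1},{"tx":-32,"ty":-5,"tz":0,"spin":0,"grip":1}]' >/dev/null
python3 -m inch '[{"tx":-32,"ty":-5,"tz":0,"spin":0,"grip":1},{"tx":-25,"ty":-5,"tz":0,"spin":0,"grip":1},{"tx":-15,"ty":-1,"tz":0,"spin":0,"grip":1},{"tx":0,"ty":0,"tz":0,"spin":0,"grip":1},{"tx":0,"ty":0,"tz":0,"spin":0,"grip":1}]'
python3 -c "
from h import *
go(641.6,17.6,43,173.5)
wrist('w6.png')"
```

```text
time: 10.18
ee_pos: [0.5819, -0.2083, 0.1855]
tool_rot: [0.0, -0.667, 0.745, -0.0]
wrist_force: [0.2, -0.1, -0.9]
gripper_width: 0.0271
grip_force: 31.7
time: 11.02
ee_pos: [0.6391, 0.018, 0.1851]
tool_rot: [-0.0, -0.668, 0.745, 0.0]
wrist_force: [0.1, 0.4, -0.4]
gripper_width: 0.0277
grip_force: 31.7
t=11.02 pos [639.1  18.  185.1] shift [  0.2  -2.6 142.1] line 173.8 w 27.7 F [ 0.1  0.4 -0.4] grip 31.7 q6 -0.44 spin 0.005
```

View pics/w6.png

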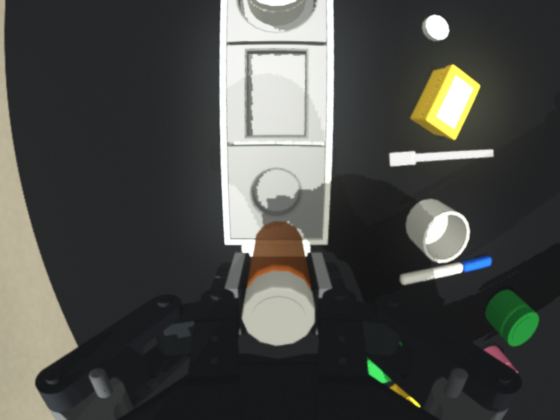

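The vial is held at (280,300), and its pocket is at (276,190), where the calibration says it should be. I lower it.

```bash
python3 -m inch '[{"tx":0,"ty":-2,"tz":20,"spin":0,"grip":1},{"tx":0,"ty":0,"tz":30,"spin":0,"grip":1},{"tx":0,"ty":0,"tz":30,"spin":0,"grip":1},{"tx":0,"ty":0,"tz":25,"spin":0,"grip":1},{"tx":0,"ty":0,"tz":15,"spin":0,"grip":1}]' >/dev/null
python3 -m inch '[{"tx":0,"ty":0,"tz":12,"spin":0,"grip":1},{"tx":0,"ty":0,"tz":7,"spin":0,"grip":1},{"tx":0,"ty":0,"tz":0,"spin":0,"grip":1},{"tx":0,"ty":0,"tz":0,"spin":0,"grip":1}]' >/dev/null
python3 -c "
from h import *
go(641.6,17.6,43,173.5)"
```

```text
t=11.82 pos [641.8  16.9  46.9] shift [-0.7  0.2  3.9] line 173.7 w 27.0 F [ 0.9  0.6 -0.9] grip 31.7 q6 -0.44 spin 0.003
```

```bash
python3 -m inch '[{"tx":0,"ty":0,"tz":3,"spin":0,"grip":1},{"tx":0,"ty":0,"tz":0,"spin":0,"grip":1},{"tx":0,"ty":0,"tz":0,"spin":0,"grip":0.5},{"tx":0,"ty":0,"tz":0,"spin":0,"grip":0},{"tx":0,"ty":0,"tz":0,"spin":0,"grip":0}]'
python3 -m inch '[{"tx":0,"ty":0,"tz":0,"spin":0,"grip":0},{"tx":0,"ty":0,"tz":-15,"spin":0,"grip":0},{"tx":0,"ty":0,"tz":-30,"spin":0,"grip":0},{"tx":0,"ty":0,"tz":-40,"spin":0,"grip":0},{"tx":0,"ty":0,"tz":-40,"spin":0,"grip":0}]' >/dev/null
python3 -m inch '[{"tx":0,"ty":0,"tz":-40,"spin":0,"grip":0},{"tx":0,"ty":0,"tz":-25,"spin":0,"grip":0},{"tx":0,"ty":0,"tz":0,"spin":0,"grip":0},{"tx":0,"ty":0,"tz":0,"spin":0,"grip":0}]'
python3 -c "
from look import *
go(463.7,-58.2,230,-31.5)
im,d,W=wrist('w7.png')
blobs(im,d,W,.064,.095);blobs(im,d,W,.036,.055)"
```

```text
time: 12.23
ee_pos: [0.6417, 0.0175, 0.0439]
tool_rot: [0.0, -0.667, 0.745, -0.0]
wrist_force: [0.0, -0.1, 1.0]
gripper_width: 0.0627
grip_force: 0.0
time: 12.98
ee_pos: [0.6421, 0.0176, 0.2357]
tool_rot: [0.002, -0.667, 0.745, -0.001]
wrist_force: [0.1, -0.8, -1.7]
gripper_width: 0.0856
grip_force: 0.0
t=12.98 pos [642.1  17.6 235.7] shift [ 94.9 169.    4.9] line 173.7 w 85.6 F [ 0.1 -0.8 -1.7] grip 0.0 q6 -0.44 spin 0.440
[280.  10.] 1169 circ [ 620.3 -166.2] 27.2 rect [ 621.6 -154.9] [23.9 54.4] 83.6 [243. 243. 242.] z 0.0761
[279. 190.] 772 circ [641.8  15.6] 14.0 rect [641.3  15.4] [27.2 26.1] 83.5 [230. 227. 221.] z 0.0867
[508. 307.] 216 circ [337.9 219.2] 24.5 rect [335.3 215.9] [27.4 48.3] 46.4 [ 41. 148.  62.] z 0.0648
[371. 338.] 177 circ [544.  219.9] 20.3 rect [548.  219.6] [40.  16.4] 85.5 [ 69. 222. 102.] z 0.0648
[276.  29.] 122 circ [ 626.9 -148.3] 14.1 rect [ 627.5 -146.2] [ 4.4 28.2] 72.6 [140. 143. 135.] z 0.0458
[432. 102.] 1859 circ [463.6 -58.7] 35.8 rect [463.1 -58.8] [64.2 38.6] 57.8 [249. 247. 166.] z 0.0458
[428. 219.] 810 circ [473.7  75.4] 28.5 rect [474.3  74.9] [55.4 55. ] 7.4 [179. 180. 170.] z 0.0471
[494. 295.] 284 circ [341.8 213.4] 25.7 rect [346.4 206.3] [51.3 18.7] 33.0 [25. 84. 36.] z 0.0445
[363. 322.] 219 circ [552.3 212.6] 20.4 rect [555.9 209.8] [40.8 11. ] 51.8 [ 31. 107.  45.] z 0.0449
```

View pics/w7.png

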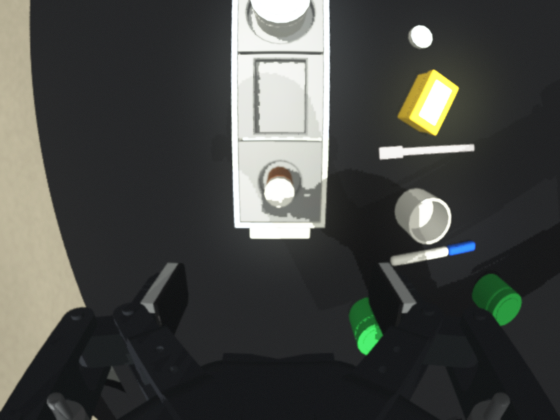

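The vial is fully down in its pocket, top at z 87 mm. The box at (432,102) is at (463.4, -58.7), with its long side at 57.8°.

```bash
python3 -m inch '[{"tx":15,"ty":28,"tz":0,"spin":0,"grip":0},{"tx":16,"ty":28,"tz":0,"spin":0,"grip":0},{"tx":16,"ty":28,"tz":0,"spin":0,"grip":0},{"tx":16,"ty":28,"tz":0,"spin":0,"grip":0},{"tx":16,"ty":28,"tz":0,"spin":0,"grip":0}]' 40 >/dev/null
python3 -m inch '[{"tx":16,"ty":28,"tz":0,"spin":0,"grip":0},{"tx":0,"ty":0,"tz":0,"spin":0.11,"grip":0},{"tx":0,"ty":0,"tz":0,"spin":0.11,"grip":0},{"tx":0,"ty":0,"tz":0,"spin":0.11,"grip":0},{"tx":0,"ty":0,"tz":0,"spin":0.12,"grip":0}]' >/dev/null
python3 -m inch '[{"tx":0,"ty":0,"tz":0,"spin":0,"grip":0},{"tx":0,"ty":0,"tz":0,"spin":0,"grip":0}]' >/dev/null
python3 -c "
from look import *
go(463.4,-58.7,21,-32.2)
im,d,W=wrist('w8.png')
blobs(im,d,W,.036,.055,500)"
```

```text
t=14.03 pos [463.3 -58.7 232.2] shift [ -0.4  -0.4 211.2] line 148.1 w 85.6 F [ 0.2 -0.1  1. ] grip 0.0 q6 -0.85 spin 0.006
[549.  48.] 968 circ [ 36.4 -30.2] 72.0 rect [ 56.5 -42.5] [143.9  55.8] 58.5 [67. 57. 48.] z 0.0451
[278. 185.] 2153 circ [462.5 -58.8] 35.9 rect [462.4 -59.2] [62.9 37.7] 57.3 [240. 233. 155.] z 0.0458
[331. 285.] 809 circ [472.9  75.5] 28.6 rect [473.   74.6] [54.7 54.4] 53.9 [205. 206. 199.] z 0.0468
```

```bash
python3 -m inch '[{"tx":0,"ty":0,"tz":20,"spin":0.01,"grip":0},{"tx":0,"ty":0,"tz":35,"spin":0,"grip":0},{"tx":0,"ty":0,"tz":35,"spin":0,"grip":0},{"tx":0,"ty":0,"tz":35,"spin":0,"grip":0},{"tx":0,"ty":0,"tz":35,"spin":0,"grip":0}]' 40 >/dev/null
python3 -m inch '[{"tx":0,"ty":0,"tz":30,"spin":0,"grip":0},{"tx":0,"ty":0,"tz":22,"spin":0,"grip":0},{"tx":0,"ty":0,"tz":0,"spin":0,"grip":0},{"tx":0,"ty":0,"tz":0,"spin":0,"grip":0},{"tx":0,"ty":0,"tz":0,"spin":0,"grip":0.3}]'
python3 -m inch '[{"tx":0,"ty":0,"tz":0,"spin":0,"grip":0.5},{"tx":0,"ty":0,"tz":0,"spin":0,"grip":1},{"tx":0,"ty":0,"tz":0,"spin":0,"grip":1},{"tx":0,"ty":0,"tz":0,"spin":0,"grip":1},{"tx":0,"ty":0,"tz":0,"spin":0,"grip":1}]'
python3 -m inch '[{"tx":0,"ty":0,"tz":0,"spin":0,"grip":1},{"tx":0,"ty":0,"tz":0,"spin":0,"grip":1}]'
```

```text
time: 14.92
ee_pos: [0.4648, -0.0585, 0.0222]
tool_rot: [0.0, -0.481, 0.877, -0.0]
wrist_force: [0.2, 0.4, 0.8]
gripper_width: 0.0754
grip_force: 0.0
time: 15.33
ee_pos: [0.4649, -0.0584, 0.0226]
tool_rot: [0.001, -0.48, 0.877, -0.0]
wrist_force: [-2.0, 0.6, 7.7]
gripper_width: 0.0371
grip_force: 39.9
time: 15.5
ee_pos: [0.4648, -0.0584, 0.0226]
tool_rot: [0.001, -0.48, 0.877, -0.0]
wrist_force: [-1.5, 1.3, 6.7]
gripper_width: 0.0373
grip_force: 39.9
```

```bash
python3 -m inch '[{"tx":0,"ty":0,"tz":-20,"spin":0,"grip":1},{"tx":0,"ty":0,"tz":-35,"spin":0,"grip":1},{"tx":0,"ty":0,"tz":-35,"spin":0,"grip":1},{"tx":0,"ty":0,"tz":-35,"spin":0,"grip":1},{"tx":0,"ty":0,"tz":-25,"spin":0,"grip":1}]' >/dev/null
python3 -m inch '[{"tx":0,"ty":0,"tz":0,"spin":-0.11,"grip":1},{"tx":0,"ty":0,"tz":0,"spin":-0.12,"grip":1},{"tx":0,"ty":0,"tz":0,"spin":-0.12,"grip":1},{"tx":0,"ty":0,"tz":0,"spin":-0.1,"grip":1},{"tx":0,"ty":0,"tz":0,"spin":0,"grip":1}]'
python3 -c "
from h import *
go(631,-75.8,150,173.5)"
```

```text
time: 16.33
ee_pos: [0.4638, -0.0586, 0.1719]
tool_rot: [0.001, -0.665, 0.747, -0.0]
wrist_force: [0.7, -0.3, -1.9]
gripper_width: 0.0374
grip_force: 41.1
t=16.33 pos [463.8 -58.6 171.9] shift [  -2.2 -168.1   22. ] line 173.4 w 37.4 F [ 0.7 -0.3 -1.9] grip 41.1 q6 -0.41 spin -0.002
```

```bash
python3 -m inch '[{"tx":0,"ty":-18,"tz":0,"spin":0,"grip":1},{"tx":0,"ty":-30,"tz":0,"spin":0,"grip":1},{"tx":-1,"ty":-30,"tz":0,"spin":0,"grip":1},{"tx":-1,"ty":-30,"tz":0,"spin":0,"grip":1},{"tx":0,"ty":-30,"tz":0,"spin":0,"grip":1}]' >/dev/null
python3 -m inch '[{"tx":0,"ty":-20,"tz":0,"spin":0,"grip":1},{"tx":0,"ty":-10,"tz":0,"spin":0,"grip":1},{"tx":0,"ty":0,"tz":0,"spin":0,"grip":1},{"tx":0,"ty":0,"tz":0,"spin":0,"grip":1}]' >/dev/null
python3 -c "
from h import *
go(631,-75.8,33.5,173.5);wrist('w9.png')"
```

```text
t=17.08 pos [630.3 -76.8 170.7] shift [ -1.1  -0.7 137.2] line 173.0 w 37.4 F [-0.6 -0.5 -1.2] grip 41.0 q6 -0.31 spin -0.009
```

View pics/w9.png

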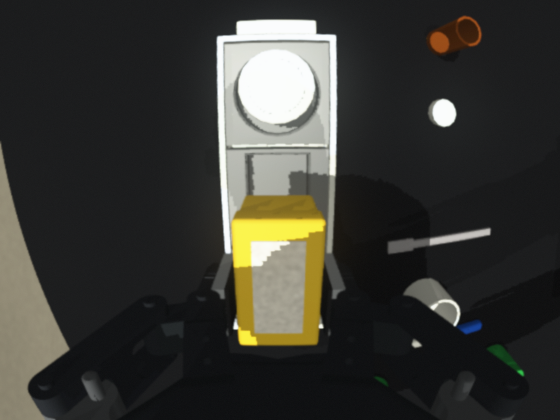

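The box is held square to its pocket; its far end is at (280,207) and the pocket shows at (278,175). I lower it.

```bash
python3 -m inch '[{"tx":-1,"ty":-0.5,"tz":20,"spin":-0.01,"grip":1},{"tx":0,"ty":0,"tz":30,"spin":0,"grip":1},{"tx":0,"ty":0,"tz":30,"spin":0,"grip":1},{"tx":0,"ty":0,"tz":20,"spin":0,"grip":1},{"tx":0,"ty":0,"tz":10,"spin":0,"grip":1}]' >/dev/null
python3 -m inch '[{"tx":0,"ty":0,"tz":0,"spin":0,"grip":1},{"tx":0,"ty":0,"tz":10,"spin":0,"grip":1},{"tx":0,"ty":0,"tz":10,"spin":0,"grip":1},{"tx":0,"ty":0,"tz":0,"spin":0,"grip":1},{"tx":0,"ty":0,"tz":0,"spin":0,"grip":1}]' >/dev/null
python3 -c "
from h import *
go(631,-75.8,33.5,173.5)"
```

```text
t=17.97 pos [631.5 -75.8  41.4] shift [0.  0.5 7.9] line 173.7 w 37.3 F [ 0.4 -0.3 -0.8] grip 41.0 q6 -0.30 spin 0.003
```

```bash
python3 -m inch '[{"tx":0,"ty":0,"tz":4,"spin":0,"grip":1},{"tx":0,"ty":0,"tz":3,"spin":0,"grip":1},{"tx":0,"ty":0,"tz":0,"spin":0,"grip":1},{"tx":0,"ty":0,"tz":0,"spin":0,"grip":1}]'
python3 -m inch '[{"tx":0,"ty":0,"tz":0,"spin":0,"grip":0.5},{"tx":0,"ty":0,"tz":0,"spin":0,"grip":0},{"tx":0,"ty":0,"tz":0,"spin":0,"grip":0},{"tx":0,"ty":0,"tz":0,"spin":0,"grip":0}]'
python3 -m inch '[{"tx":0,"ty":0,"tz":-15,"spin":0,"grip":0},{"tx":0,"ty":0,"tz":-30,"spin":0,"grip":0},{"tx":0,"ty":0,"tz":-35,"spin":0,"grip":0},{"tx":0,"ty":0,"tz":-40,"spin":0,"grip":0},{"tx":0,"ty":0,"tz":-40,"spin":0,"grip":0}]' >/dev/null
python3 -m inch '[{"tx":0,"ty":0,"tz":-35,"spin":0,"grip":0},{"tx":0,"ty":0,"tz":0,"spin":0,"grip":0},{"tx":0,"ty":0,"tz":0,"spin":0,"grip":0},{"tx":0,"ty":0,"tz":0,"spin":0,"grip":0}]' >/dev/null
python3 -c "
from look import *
go(631,-75.8,230,173.5)
im,d,W=wrist('w10.png')
blobs(im,d,W,.064,.095);blobs(im,d,W,.048,.062);blobs(im,d,W,.042,.052,400)"
```

```text
time: 18.3
ee_pos: [0.6315, -0.0759, 0.0343]
tool_rot: [-0.0, -0.667, 0.745, 0.0]
wrist_force: [0.1, -0.1, -0.9]
gripper_width: 0.0371
grip_force: 41.0
time: 18.63
ee_pos: [0.6318, -0.0759, 0.0345]
tool_rot: [0.0, -0.667, 0.745, -0.0]
wrist_force: [0.2, -0.6, 0.0]
gripper_width: 0.0771
grip_force: 0.0
t=19.38 pos [631.2 -75.8 229.3] shift [ 0.1  0.2 -0.7] line 173.7 w 85.5 F [-0.2 -0.3 -0.5] grip 0.0 q6 -0.30 spin 0.003
[279.  91.] 2889 circ [ 619.7 -170.8] 28.2 rect [ 619.5 -171. ] [54.8 54.1] 83.3 [254. 254. 254.] z 0.0761
[278. 280.] 702 circ [641.5  15.3] 13.9 rect [641.4  14.9] [26.6 26.4] 27.9 [220. 213. 206.] z 0.0863
[445.  42.] 132 circ [ 445.  -215.5] 11.2 rect [ 441.3 -217. ] [ 9.4 22.4] 21.8 [77. 42. 20.] z 0.0557
[430.  48.] 136 circ [ 451.5 -212.5] 12.9 rect [ 456.4 -210. ] [11.1 25.8] 27.9 [84. 45. 20.] z 0.0551
[277. 186.] 2345 circ [631.6 -77.4] 36.1 rect [631.2 -77.5] [63.5 37.8] 83.1 [234. 226. 152.] z 0.0568
[277. 262.] 112 circ [641.    9.9] 11.6 rect [640.8   5.9] [ 8.3 23.2] 86.5 [93. 64. 43.] z 0.0546
```

View pics/w10.png

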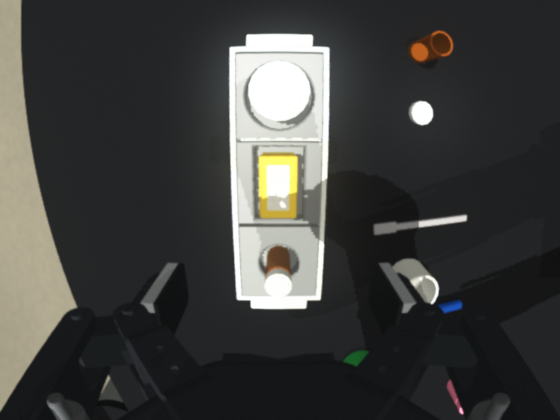

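The jar (279,91), box (277,186) and vial (278,280) all sit in their pockets. Their tops are at 76, 57 and 86 mm, which matches the pocket floors, and the open ones in view are untouched. I hand in the job.

```bash
python3 -c "
from station import arm
print(arm.sign_off())"
```

```text
the job is handed in; nothing more can be done
None
```

The sealed jar, vial and box were placed upright and fully down in their pockets, confirmed in the last wrist picture, with the three open ones left where they stood, and the job was handed in at about 19 s (the hand-in returned no verdict).

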